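# Take the cured casting out of the curing jig and close the jig again

### The arm

A 6-joint arm with a two-finger parallel gripper is mounted at the origin on a cart in front of the work surface, level with it; the furniture and walls round the work are solid. World frame = base frame: x ahead of the robot, y to its left, z up, the work surface at z = 0. Lengths are in mm, angles in rad, forces in N, time in s.
With the tool pointing down it reaches from about 400 to 825 mm from the base axis. Payload 7 kg.
Tool frame: the origin (TCP) lies at the very end of the fingers, on their centre line; the grasp point (between the pads) lies 19 mm behind it; z points along the fingers, y is the line along which they close (so a half turn about z gives the same grasp; the last joint's range is limited). The gripper opens to 88 mm and grips with 3 to 60 N. Pads are 19 mm wide; open, the fingers measure 130 mm over their backs; the gripper's body (78 mm by 193 mm) begins 47 mm behind the grasp point.
Start: joints at [-0.854, 0.359, 0.012, 0, -1.224, -0.288], TCP at [280.623, -613.878, 226.561] pointing down, gripper open.
Joint ranges: [-3.07, 3.07], [-1.43, 2.12], [-1.02, 1.25], [-3.03, 1.67], [-3.05, -0], [-3.03, 3.03]. Speed limits (rad/s): [2.39, 2.39, 3.01, 3.14, 3.14, 3.14].

### API

Orientations are given as a unit quaternion [x, y, z, w].
In Python, from plant import bot gives the robot as it stands. Calls block until the motion is done:
- bot.move_ptp(position, orientation): joint-space move of the TCP to a pose.
- bot.line_to(position, velocity=150, ori=None): straight line of the TCP; ori=None keeps the orientation; velocity is the mean speed in mm/s.
- bot.move_joints(angles): joint-space move.
- bot.move_gripper(opening, force=None): finger opening in mm; force is the grip in N (None keeps the last); returns when the fingers have stopped.
- bot.pause(seconds).
- bot.solve_ik(position, orientation): joint angles nearest the present ones, or None.
- bot.read_state(): the state.
- bot.camera(name): name is "scene" or "top" or "wrist"; returns the picture (420x560x3 uint8, red, green, blue); there is no depth.
- bot.get_calibration(name): a dict with "fx", "fy", "cx", "cy" (pixels), "distortion" ([k1, k2, p1, p2, k3] as OpenCV has them; the pictures are not rectified), "view" (4x4, takes a point from world to camera coordinates); the wrist camera has in their place "T_tool_cam" (4x4, takes a point from camera to tool coordinates, whose origin is the TCP and whose axes are the flange's). Camera axes: x right, y up, looking along -z (the intrinsics and any distortion apply to the point x, -y, -z); pixel columns grow to the right and rows downward; lengths in mm; the calibration is good to about 2 mm. A picture is of the moment at which its call begins: read the wrist's pose just before it. get_calibration takes no time and is no camera call.
A pose or a line that the arm cannot do raises bot.Unreachable and nothing moves.
- bot.close_job(): hands the job in; it is judged then, once.
The state is a dict: "t": time; "joint_pos": joint angles; "qvel": joint speeds; "tau": joint torques, N m; "tcp_pos": TCP position; "eef_rot": TCP orientation; "contact_force": force on the tool from outside, world axes, zero at the start; "moment": the same for the moment, N m; "width": finger opening in mm; "finger_force": force on a finger pad.
Only numpy, scipy, OpenCV 4.12 (cv2) and the standard library are available. Lean on these libraries where they do the work, as an engineer would, in place of code of your own. Each camera call takes 0.05 s, during which the arm holds its last target. There are 200 camera calls.

### The job

The square casting in the curing jig has cured: slip the two collars and the retaining bar off the jig, lay all three in the empty steel parts tray, and stand the square casting upright in the cup of the trimming stand. The other two castings are still curing and stay down in their nests; then close the jig over them again: bar flat on both posts, the wide collar back on the thick dowel and the narrow collar on the thin one, both all the way down.

Things in the scene. Friction and masses are not known exactly. Their poses are not given: they have to be found in the camera images.
- jig: Curing jig: fixed aluminium plate 224 x 76 x 14 mm. Origin: centre of underside; x along its length, z up. Three nests (44 mm wide, floor at z 6) at x -50, 0, +50 mm. At x +92 and -92 steel posts with a round shoulder, 31 mm wide, at z 56; on them upright dowels with tapered tips, top at z 84: the thick dowel (16 mm) at x +92, the thin one (10 mm) at x -92.
- bar: Steel retaining bar, 220 x 8 mm thick, aluminium grip on its middle (56 mm along it, 14 wide, top at z 38; grasp across it). Origin: middle of underside, x to its bigger eye, z up. Eyes at x +92 mm (40 square, hole 22) and -92 (32 x 30, hole 15, too small for the thick dowel). Starts flat on the posts, x along the jig's x, origin 56 mm above the jig's. 0.3 kg.
- wide_collar: Larger plain steel collar: ring, outer diameter 52 mm, bore 22, height 24. Origin: centre of underside, z up. Starts on the bar's big eye round the thick dowel, origin 64 mm above the jig's. 0.3 kg.
- narrow_collar: Smaller plain steel collar: ring, outer diameter 38 mm, bore 15 (does not fit the thick dowel), height 24. Origin: centre of underside, z up. Starts on the bar's small eye round the thin dowel, origin 64 mm above the jig's. 0.2 kg.
- square_casting: The cured casting: black square body, 38 x 38 mm, from z 11 to 48 above a round aluminium foot of 40 mm diameter, 11 high. Origin: centre of the foot's underside; x, y along the body's sides, z up. Starts in any of the three nests, under the bar, origin 6 mm above the jig's, sides within 0.2 rad of the jig's. 0.1 to 0.2 kg.
- round_casting: Casting still curing, stays in its nest: black round barrel, 30 mm diameter, on the same foot, 48 mm high in all. Origin: centre of the foot's underside. In any of the nests, loose.
- slim_casting: Casting still curing, stays in its nest: slim black round barrel, 18 mm diameter, on the same foot, 48 mm high in all. Origin: centre of the foot's underside. In any of the nests, loose.
- parts_tray: Parts tray: flat bare steel tray, 246 x 146 mm outside, floor 3 mm thick, rim 18 mm high, fixed, empty at the start. Origin: centre of its underside, x along its length, z up.
- trim_stand: Trimming stand: dark round steel base, 96 mm diameter, with an aluminium ring on it (68 mm outside, 50 inside, top at z 22) that forms a cup for the casting's foot; cup floor at z 14. Origin: centre of underside, z up. Fixed. A brush and red cutters lie on the bench beside it.
Not all that is in view belongs to the job. What is shaped like the wide_collar but blue or orange is not meant.

How it is judged:
By the outcome, as a careful person would: the job done as asked, in the order asked, and still so for the second after the job is handed in, with the robot touching nothing.
It also fails if it takes over 150 s, if anything falls off the work surface, if the arm or the gripper's body presses on something with over 40 N, if the wrist force passes 120 N, or if a joint passes its speed limit or range.

## Working session

There is one attempt and no reset: what is moved stays moved. The work goes in short steps, each a Python script; the robot and the scene stay as the last script left them, time stands still between calls to the robot, and variables do not carry over. Pictures are saved under pics/ and viewed, at most 14 in all, crops included, and the job is handed in when it is done.

```bash
ls; mkdir -p pics
python3 - <<'E'
from plant import bot
import cv2,numpy as np
for n in("scene","top"):
    im=bot.camera(n); cv2.imwrite(f"pics/{n}0.png",cv2.resize(im[:,:,::-1],(800,600),interpolation=cv2.INTER_CUBIC))
    cv2.imwrite(f"raw_{n}.png",im[:,:,::-1])
    c=bot.get_calibration(n);print(n,{k:np.round(v,3).tolist() for k,v in c.items()})
print({k:np.round(v,3).tolist() for k,v in bot.get_calibration("wrist").items()})
s=bot.read_state();print(s)
E
```

```text
pics
scene {'fx': 505.046, 'fy': 505.046, 'cx': 281.726, 'cy': 216.644, 'distortion': [-0.061, 0.0, 0.0, 0.0, 0.0], 'view': [[-0.521, -0.853, 0.011, 389.62], [0.418, -0.244, 0.875, -257.709], [-0.744, 0.461, 0.484, -931.306], [0.0, 0.0, 0.0, 1.0]]}
top {'fx': 398.386, 'fy': 398.386, 'cx': 281.644, 'cy': 212.424, 'distortion': [0.007, 0.0, 0.0, 0.0, 0.0], 'view': [[0.027, -1.0, 0.002, 121.591], [0.981, 0.027, 0.191, -554.49], [-0.191, -0.003, 0.982, -922.305], [0.0, 0.0, 0.0, 1.0]]}
{'fx': 350.291, 'fy': 350.291, 'cx': 281.183, 'cy': 214.575, 'distortion': [-0.091, 0.0, 0.0, 0.0, 0.0], 'T_tool_cam': [[0.001, 0.952, 0.307, 83.936], [1.0, -0.001, -0.0, 0.516], [0.0, 0.307, -0.952, -158.247], [0.0, 0.0, 0.0, 1.0]]}
{'t': 0.1, 'joint_pos': array([-8.53943650e-01,  3.59307499e-01,  1.11475372e-02, -2.94633018e-04,
       -1.22413141e+00, -2.88092552e-01]), 'qvel': array([ 0.00124304, -0.0016126 ,  0.00244504,  0.00092341,  0.00043506,
       -0.00174287]), 'tau': array([-3.45250646e-04, -5.84164166e+01,  2.93753833e+01,  7.01537892e+00,
        1.01858441e-02, -6.53002576e-05]), 'tcp_pos': array([ 280.40250655, -613.50832927,  225.72264079]), 'eef_rot': array([-2.12692653e-01,  9.77118855e-01,  7.21833175e-04, -2.38608503e-04]), 'contact_force': array([0.67306588, 0.01090397, 0.29415337]), 'moment': array([ 0.04190967,  0.02582625, -0.04236854]), 'finger_force': 0.0, 'width': 87.47940816465119}
```

View pics/scene0.png

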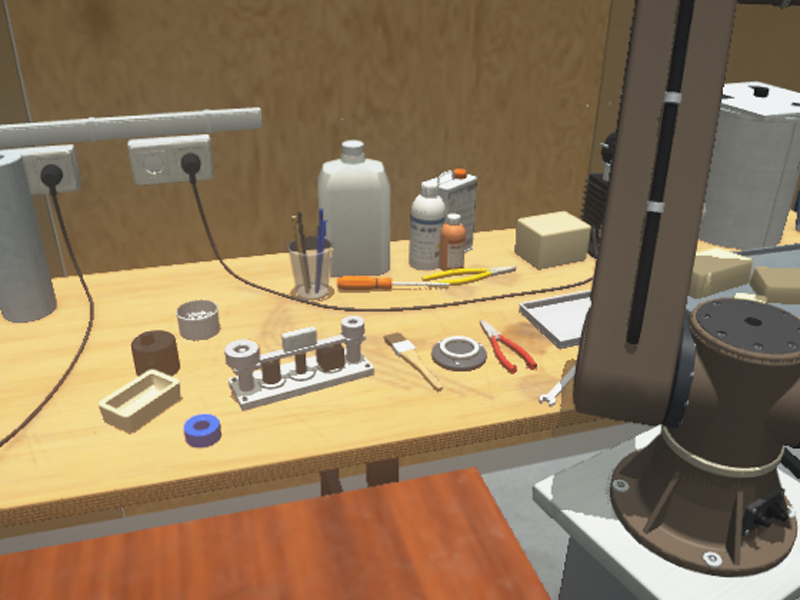

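View pics/top0.png

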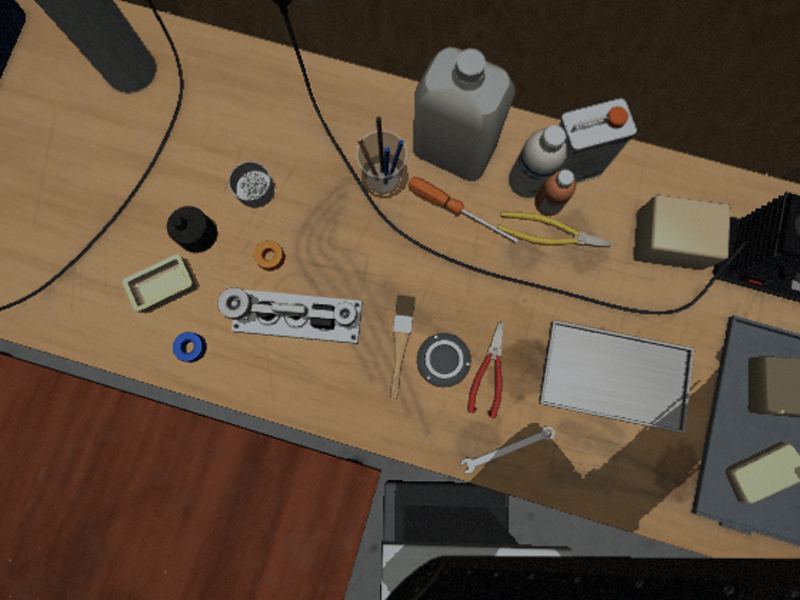

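Coarse find: jig at top (290,315), stand (444,358), pale steel tray (617,375); the tray further right is dark and not empty. Blue and orange rings at (188,347) and (268,254) are distractors. Next I'll take wrist views with a baseline.

```bash
cat > h.py <<'E'
import numpy as np,cv2,json
from scipy.spatial.transform import Rotation as R
from plant import bot
def q(th): return [float(np.cos(th/2)),float(np.sin(th/2)),0.,0.]  # tool down, tool x at angle th
F=np.diag([1.,-1,-1])
def pose(name):
    """K,dist,centre,Rwc (opencv axes)"""
    c=bot.get_calibration(name); K=np.array([[c['fx'],0,c['cx']],[0,c['fy'],c['cy']],[0,0,1]])
    if name=='wrist':
        s=bot.read_state(); T=np.eye(4);T[:3,:3]=R.from_quat(s['eef_rot']).as_matrix();T[:3,3]=s['tcp_pos']
        M=T@np.array(c['T_tool_cam'])
    else: M=np.linalg.inv(np.array(c['view']))
    return dict(K=K.tolist(),d=list(c['distortion']),C=M[:3,3].tolist(),R=(M[:3,:3]@F).tolist())
def snap(name,tag):
    p=pose(name); im=bot.camera(name)[:,:,::-1]; cv2.imwrite(f'raw_{tag}.png',im); json.dump(p,open(f'raw_{tag}.json','w')); return im
def ray(tag,uv):
    p=json.load(open(f'raw_{tag}.json')); K=np.array(p['K'])
    x=cv2.undistortPoints(np.array([[uv]],float),K,np.array(p['d']))[0,0]
    d=np.array(p['R'])@np.array([x[0],x[1],1]); return np.array(p['C']),d/np.linalg.norm(d)
def onz(tag,uv,z):
    C,d=ray(tag,uv); return C+d*(z-C[2])/d[2]
def tri(obs):
    A=np.zeros((3,3));b=np.zeros(3);L=[ray(*o) for o in obs]
    for C,d in L: P=np.eye(3)-np.outer(d,d);A+=P;b+=P@C
    X=np.linalg.solve(A,b); return X,[round(float(np.linalg.norm((np.eye(3)-np.outer(d,d))@(X-C))),1) for C,d in L]
def proj(tag,X):
    p=json.load(open(f'raw_{tag}.json'));Rm=np.array(p['R']).T
    return cv2.projectPoints(np.atleast_2d(X).astype(float),cv2.Rodrigues(Rm)[0],-Rm@np.array(p['C']),np.array(p['K']),np.array(p['d']))[0][:,0]
def crop(tag,u0,v0,w,h,s):
    im=cv2.imread(f'raw_{tag}.png')[v0:v0+h,u0:u0+w]; return cv2.resize(im,None,fx=s,fy=s,interpolation=cv2.INTER_CUBIC)
E
python3 - <<'E'
from h import *
for n in("scene","top"): snap(n,n)
for X in([530,320,0],[455,46,0],[445,-260,0]): print(X,proj('top',X)*800/560)
th=np.radians(190)
for i,(x,y,z) in enumerate([(430,-330,260),(430,-190,260),(440,0,260),(440,110,260),(500,260,250),(500,380,250)]):
    bot.move_ptp([x,y,z],q(th)); bot.pause(.2); snap('wrist',f'w{i}')
s=bot.read_state();print(s['t'],s['joint_pos'],s['tcp_pos'],s['contact_force'])
a=[cv2.imread(f'raw_w{i}.png') for i in range(6)]
cv2.imwrite('pics/w03.png',cv2.resize(np.vstack([np.hstack(a[0:2]),np.hstack(a[2:4])]),(800,600),interpolation=cv2.INTER_AREA))
cv2.imwrite('pics/w4.png',cv2.resize(a[4],(800,600),interpolation=cv2.INTER_CUBIC))
cv2.imwrite('pics/w5.png',cv2.resize(a[5],(800,600),interpolation=cv2.INTER_CUBIC))
E
```

```text
[530, 320, 0] [[300.23795786 317.7932208 ]]
[455, 46, 0] [[451.97779595 363.69283643]]
[445, -260, 0] [[625.14776007 374.18448316]]
6.0833 [ 9.59139135e-01  2.67262499e-01 -6.33234070e-02  4.88488611e-05
 -1.23952516e+00 -2.35640172e+00] [500.21861413 379.1376059  250.52633214] [ 0.00142428 -0.03144347  0.2771474 ]
```

View pics/w4.png

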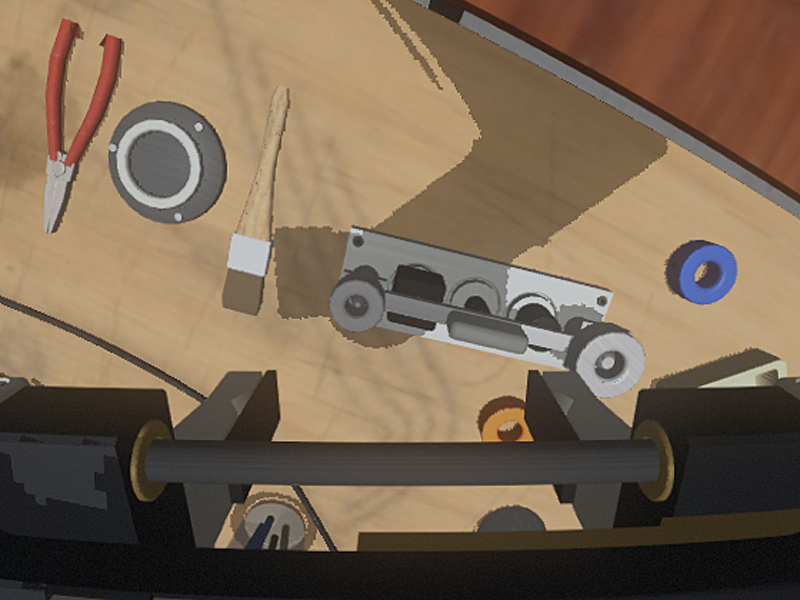

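View pics/w5.png

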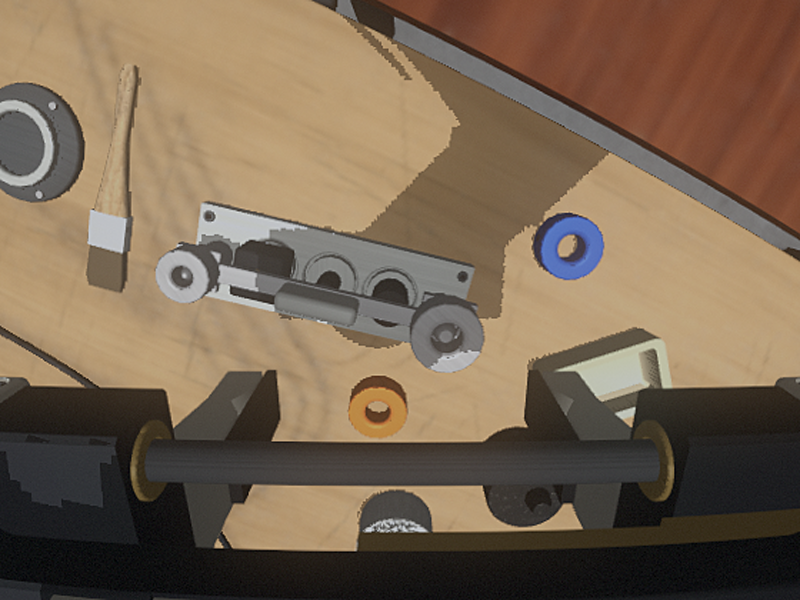

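View pics/w03.png

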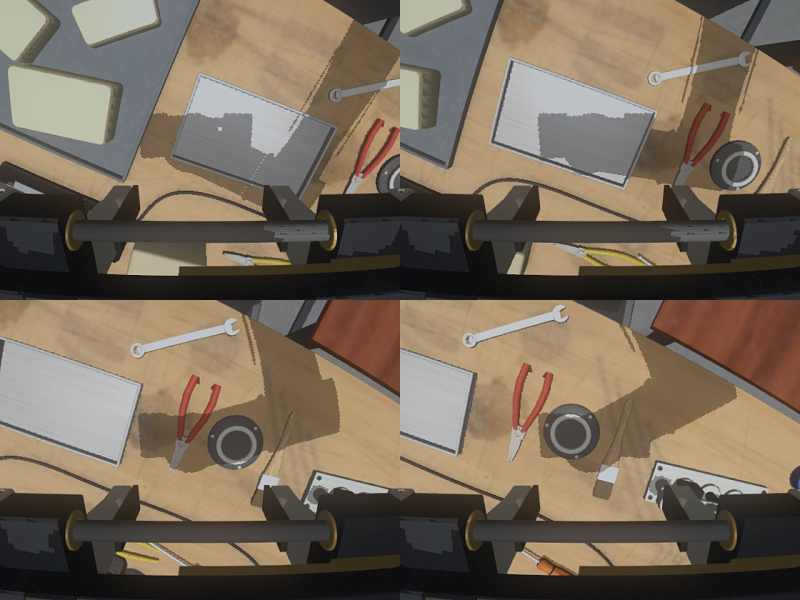

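W4/w5: the wide collar's top is at about (608,360)/(447,336) and the narrow one's at (357,298)/(186,274). The black square body is in the nest next to the narrow collar, at (420,282)/(265,258). I'll estimate from these, then overlay the model on enlarged crops to check.

Run:
```python
from h import *
s=.7
w4,n4,w5,n5=[np.array(p)*s for p in((608,360),(357,298),(447,336),(186,274))]
W,e=tri([('w4',w4),('w5',w5)]);print(W,e)
N,e=tri([('w4',n4),('w5',n5)]);print(N,e)
d=W-N;print(np.linalg.norm(d[:2]),np.degrees(np.arctan2(d[1],d[0])))
# screws/plate corners
for nm,a,b in[('screwL',(358,241),(208,216)),('screwR',(602,300),(461,276)),('cornTL',(350,228),(203,202)),('cornTR',(613,291),(475,267))]:
    print(nm,tri([('w4',np.array(a)*s),('w5',np.array(b)*s)]))
# stand ring centre, composite x1.4
r2=((235-0)*1.4,(441-300)*1.4); r3=((571-400)*1.4,(432-300)*1.4);r4=np.array((166,162))*s
print('ring',tri([('w2',r2),('w3',r3),('w4',r4)]))
# tray corners: from w0 and w1
for nm,a,b in[('TL',(200,75),(511,60)),('TR',(336,125),(656,112)),('BL',(173,157),(491,146)),('BR',(307,197),(625,186))]:
    print(nm,tri([('w0',np.array(a)*1.4),('w1',(np.array(b)-[400,0])*1.4)]))
```

```text
[536.83840239 418.57761942  80.61958402] [0.8, 0.8]
[523.76192196 232.26383276  77.15958755] [1.6, 1.6]
186.7721109822604 85.98526468028541
screwL (array([494.19038928, 223.80565795,  18.27885313]), [0.1, 0.1])
screwR (array([507.36898707, 429.39891039,  19.1259058 ]), [0.4, 0.4])
cornTL (array([486.1604214 , 215.37454833,   8.47529413]), [0.5, 0.5])
cornTR (array([499.99401159, 440.55201412,  10.49259534]), [0.3, 0.3])
ring (array([458.77632066,  61.891235  ,   4.66187722]), [1.8, 1.5, 0.4])
TL (array([ 349.82715329, -345.64314863,   14.30500025]), [0.2, 0.2])
TR (array([ 388.70397496, -106.46072139,   14.05450222]), [2.2, 2.2])
BL (array([ 490.91818775, -367.57848582,   18.81794727]), [2.5, 2.5])
BR (array([ 509.69412548, -136.65490184,   51.82360355]), [1.6, 1.6])
```

```bash
cat > fit.py <<'E'
from h import *
from scipy.optimize import least_squares
def T(p,m):
    c,s_=np.cos(p[3]),np.sin(p[3]); m=np.atleast_2d(m); return np.c_[p[0]+c*m[:,0]-s_*m[:,1],p[1]+s_*m[:,0]+c*m[:,1],p[2]+m[:,2]]
def fit(obs,p0,fixz=False):
    def f(p):
        if fixz:p=[*p[:2],p0[2],p[2]]
        return np.concatenate([(proj(t,T(p,m))[0]-uv) for t,m,uv in obs])
    r=least_squares(f,[*p0[:2],p0[3]] if fixz else p0,loss='soft_l1'); p=r.x
    if fixz:p=np.array([*p[:2],p0[2],p[2]])
    return p,np.round(f(r.x).reshape(-1,2),1)
E
python3 - <<'E'
from fit import *
s=.7
M={'W':(92,0,88),'N':(-92,0,88),'TL':(-112,38,14),'TR':(112,38,14)}
rd={'w4':dict(W=(608,360),N=(357,298),TL=(350,228),TR=(613,291)),'w5':dict(W=(447,336),N=(186,274),TL=(203,202),TR=(475,267))}
obs=[(t,M[k],np.array(v)*s) for t in rd for k,v in rd[t].items()]
p,r=fit(obs,[530,325,0,1.5]);print(p,r.tolist())
p2,r=fit(obs,[530,325,0,1.5],True);print(p2,r.tolist())
a=np.linspace(0,2*np.pi,60)
def circ(x,y,z,rad): return np.c_[x+rad*np.cos(a),y+rad*np.sin(a),a*0+z]
out=[]
for t,(u0,v0) in dict(w4=(215,150),w5=(90,135)).items():
    S=2.4; im=crop(t,u0,v0,333,125,S)
    def dr(P,col):
        uv=((proj(t,T(p2,P))-[u0,v0]+.5)*S).astype(int); cv2.polylines(im,[uv],False,col,1)
    dr(circ(92,0,88,26),(0,0,255));dr(circ(-92,0,88,19),(0,0,255))
    dr(np.array([(-112,-38,14),(112,-38,14),(112,38,14),(-112,38,14),(-112,-38,14)]),(0,255,0))
    dr(np.array([(-69,-19,54),(-31,-19,54),(-31,19,54),(-69,19,54),(-69,-19,54)]),(255,255,0))
    out.append(im)
cv2.imwrite('pics/ov.png',np.vstack(out)[:600,:800])
E
```

```text
[530.17081134 325.72010595  -4.46579259   1.50434958] [[0.2, 1.3], [0.8, 4.1], [1.1, -1.3], [-0.7, -0.3], [-0.6, -0.5], [-0.8, 0.5], [0.6, -0.5], [-0.5, -0.8]]
[529.08572055 325.32795353   0.           1.50369025] [[1.8, 2.2], [0.2, 4.4], [0.6, -1.7], [0.7, -0.1], [-0.4, 0.2], [-3.0, 0.5], [-1.1, -1.1], [-0.1, -0.8]]
```

View pics/ov.png

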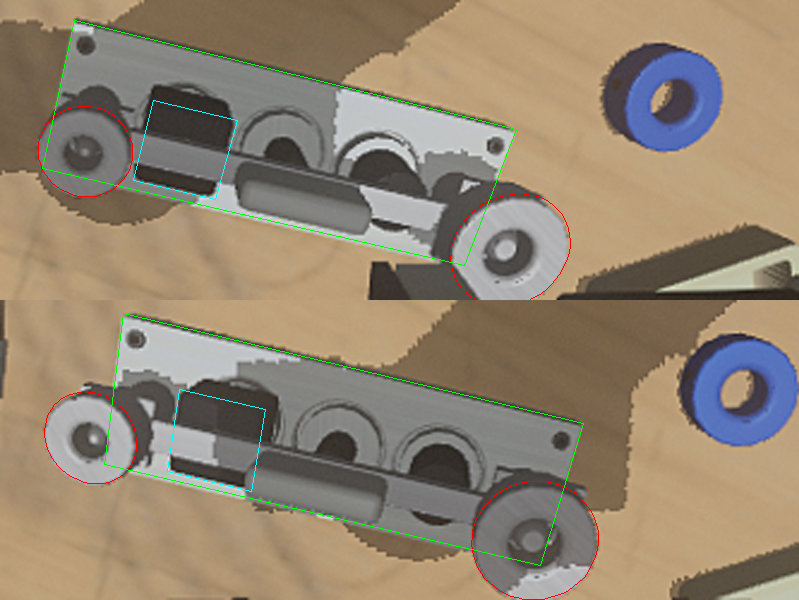

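The model fits: square body (black, straight edges) in the x −50 nest, slim in the middle, round at +50. The grey ring on the thick dowel at w4 (608,360) is the wide collar; the blue and orange ones are not meant. Next I'll fit the tray and stand.

Run:
```python
from fit import *
M=dict(TL=(-123,73,18),TR=(123,73,18),BL=(-123,-73,18),BR=(123,-73,18))
w0=dict(TL=(200,75),TR=(336,125),BL=(173,157)); w1=dict(TL=(511,60),TR=(656,112),BL=(491,146),BR=(625,186))
top=dict(BR=(555,322),BL=(692,349),TL=(684,429),TR=(542,403))
obs=[('w0',M[k],np.array(v)*1.4) for k,v in w0.items()]+[('w1',M[k],(np.array(v)-[400,0])*1.4) for k,v in w1.items()]
ot=[('top',M[k],np.array(v)*.7) for k,v in top.items()]
for o in(obs,ot,obs+ot):
    p,r=fit(o,[435,-239,0,1.41],True);print(p,r.tolist())
print('z free',fit(obs+ot,[435,-239,0,1.41])[0])
tr=p
so=[('w2',(0,0,22),np.array((235*1.4,141*1.4))),('w3',(0,0,22),np.array((171*1.4,132*1.4))),('w4',(0,0,22),np.array((166,162))*.7),('top',(0,0,22),np.array((444,358))*.7)]
sp,r=fit(so,[458,60,0,0.],True);print(sp,r.tolist())
J=[529.09,325.33,0,1.5037]
# jig check in top cam
a=np.linspace(0,2*np.pi,60)
def circ(x,y,z,rad): return np.c_[x+rad*np.cos(a),y+rad*np.sin(a),a*0+z]
tr4=np.array([M[k] for k in('TL','TR','BR','BL','TL')])
jp=np.array([(-112,-38,14),(112,-38,14),(112,38,14),(-112,38,14),(-112,-38,14)])
def panel(t,u0,v0,w,h,S):
    im=crop(t,u0,v0,w,h,S)
    for p,P,c in((tr,tr4,(0,0,255)),(sp,circ(0,0,22,34),(0,0,255)),(sp,circ(0,0,22,25),(0,0,255)),(J,jp,(0,255,0)),(J,circ(92,0,88,26),(0,0,255)),(J,circ(-92,0,88,19),(0,0,255))):
        uv=((proj(t,T(p,P))-[u0,v0]+.5)*S).astype(int); cv2.polylines(im,[uv],False,c,1)
    return im
A=panel('top',140,185,360,130,2.2)[:280,:800]; A=cv2.copyMakeBorder(A,0,280-A.shape[0],0,800-A.shape[1],0)
B=np.hstack([panel('w1',100,60,340,220,1.4)[:308,:440],panel('w3',180,130,130,130,2.3)[:299,:299].copy()] if False else [cv2.resize(panel('w1',100,60,400,220,1.4),(500,300)),cv2.resize(panel('w3',180,130,130,130,2.3),(300,300))])
cv2.imwrite('pics/ov2.png',np.vstack([A,B]))
```

```text
[ 440.99145351 -236.28666932    0.            1.41064477] [[-0.4, -0.3], [3.7, 2.8], [-1.9, 3.5], [-1.5, -0.9], [3.8, -1.0], [-0.9, -0.5], [1.9, 4.8]]
[ 441.26579736 -240.32533836    0.            1.40387936] [[-1.0, -0.7], [0.7, -0.8], [0.5, 1.9], [-0.4, 0.2]]
[ 441.2402546  -237.56968227    0.            1.40894973] [[-1.4, -0.4], [2.7, 3.0], [-3.1, 3.3], [-2.5, -1.0], [2.7, -0.8], [-2.0, -0.6], [0.7, 4.9], [-2.3, -0.5], [-0.5, -1.1], [-0.4, 1.7], [-1.4, 0.5]]
z free [ 441.43014971 -237.81268494   -7.25522435    1.40977821]
[456.76994125  63.11448019   0.           0.        ] [[3.0, 3.9], [-0.2, 0.7], [-5.7, -1.4], [-0.5, 2.3]]
```

View pics/ov2.png

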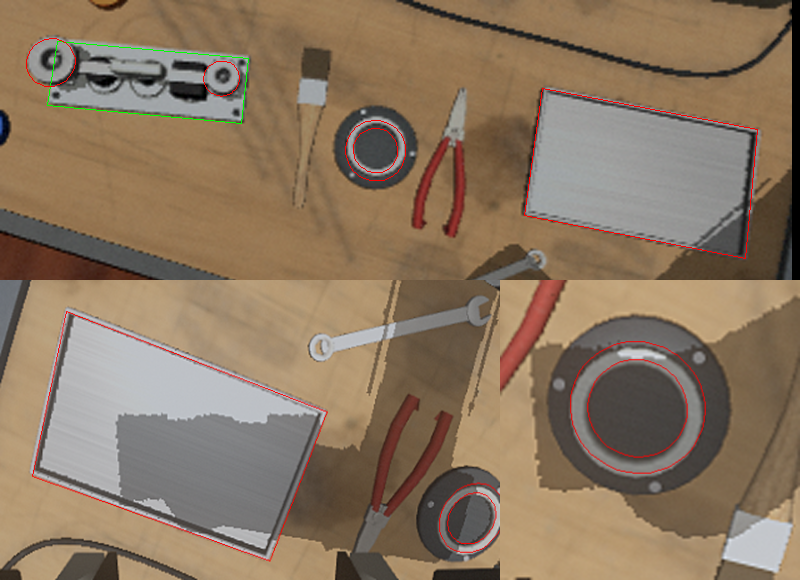

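```bash
cat >> fit.py <<'E'
J=np.array([529.09,325.33,0,1.5037]);TR=np.array([441.24,-238.0,0,1.409]);ST=np.array([456.77,63.1,0,0.])
def w(p,*m): return T(p,m)[0]
def st(tag=''):
    s=bot.read_state();print(tag,'t%.1f'%s['t'],'tcp',np.round(s['tcp_pos'],1),'F',np.round(s['contact_force'],1),'w%.1f'%s['width'],'f%.1f'%s['finger_force']);return s
def up(P,z): return [P[0],P[1],z]
E
python3 - <<'E'
from fit import *
# reachability of everything
for nm,P,th in[('wide',w(J,92,0,67),J[3]),('nar',w(J,-92,0,67),J[3]),('bar',w(J,0,0,68),J[3]),('sq',w(J,-50,0,24),J[3]),('tw',w(TR,62,-38,6),TR[3]-np.pi/2),('tn',w(TR,-62,-38,6),TR[3]-np.pi/2),('tb',w(TR,0,32,15),TR[3]),('st',w(ST,0,0,36),J[3]),('st2',w(ST,0,0,36),J[3]-1)]:
    j=bot.solve_ik(list(P),q(th)); print(nm,np.round(P),None if j is None else np.round(j,2))
P=w(J,92,0,67);th=J[3]
bot.move_gripper(76,25)
bot.move_ptp(up(P,140),q(th)); bot.line_to(up(P,100),150); bot.line_to(list(P),80); st('down')
bot.move_gripper(30,25); bot.pause(.2); s=st('grip')
E
```

```text
wide [535. 417.  67.] [ 0.95  0.49 -0.17  0.   -0.91  2.13]
nar [523. 234.  67.] [ 0.76  0.35 -0.42  0.   -0.81  2.31]
bar [529. 325.  68.] [ 0.87  0.41 -0.3   0.   -0.86  2.21]
sq [526. 275.  24.] [ 0.81  0.43 -0.41  0.   -0.74  2.26]
tw [ 489. -183.    6.] [ 0.02  0.37 -0.58  0.   -0.62  1.39]
tn [ 469. -305.    6.] [-0.23  0.41 -0.5   0.   -0.66  1.64]
tb [ 410. -233.   15.] None
st [457.  63.  36.] [ 0.57  0.23 -0.69  0.   -0.65  2.51]
st2 [457.  63.  36.] [ 0.57  0.23 -0.69  0.   -0.65  1.51]
down t11.3 tcp [535.2 417.   66.6] F [-0.4  0.7  0.5] w75.9 f0.0
grip t12.0 tcp [535.6 417.4  67.4] F [ 0.6 -0.   2.8] w52.4 f25.0
```

Run:
```python
from fit import *
print('bar tray',bot.solve_ik(list(w(TR,0,32,15)),q(TR[3]+np.pi)))
th=TR[3]-np.pi/2
def place(D,above=60):
    bot.move_ptp(up(D,above+20),q(th)); bot.line_to(up(D,16),120); bot.line_to(list(D),30)
P=w(J,92,0,67)
bot.line_to(up(P,100),60); s=st('lift'); bot.line_to(up(P,140),150)
bot.move_ptp(up(w(J,92,0,0)*.6+w(TR,60,-38,0)*.4,170),q((J[3]+th)/2))
place(w(TR,60,-38,6)); st('tray'); bot.move_gripper(62); st('rel'); bot.line_to(up(w(TR,60,-38,0),90),200)
# narrow
P=w(J,-92,0,67)
bot.move_ptp(up(P,150),q(J[3])); bot.line_to(up(P,100),150); bot.line_to(list(P),80); st('down n')
bot.move_gripper(20,25); bot.pause(.2); st('grip n')
bot.line_to(up(P,100),60); st('lift n'); bot.line_to(up(P,140),150)
place(w(TR,-60,-38,6)); st('tray n'); bot.move_gripper(50); st('rel n'); bot.line_to(up(w(TR,-60,-38,0),90),200)
```

```text
bar tray [-0.0976413   0.28521264 -0.68722787  0.         -0.59835581 -0.06415502]
lift t12.7 tcp [535. 417. 100.] F [-0.2  0.2 -3.1] w52.6 f25.0
tray t16.6 tcp [ 488.8 -184.9    6.4] F [0.1 2.2 4. ] w52.4 f25.0
rel t17.1 tcp [ 488.4 -185.     6. ] F [-0.1 -1.3 -0.7] w62.0 f0.0
down n t20.2 tcp [523.1 233.7  67.2] F [-0.8 -0.  -0.3] w61.9 f0.0
grip n t21.0 tcp [523.2 233.7  67.4] F [0.8 0.4 3.4] w36.5 f25.0
lift n t21.7 tcp [522.7 233.4 100. ] F [ 0.3 -0.2 -1.9] w37.1 f25.0
tray n t25.2 tcp [ 469.4 -303.4    6.3] F [-0.4  1.2  2.4] w36.4 f25.0
rel n t25.7 tcp [ 469.  -303.4    5.9] F [-0.9  0.6 -0.1] w50.3 f0.0
```

Run:
```python
from fit import *
P=w(J,0,0,68)
bot.move_gripper(40,30)
bot.move_ptp(up(P,150),q(J[3])); bot.line_to(up(P,105),150); bot.line_to(list(P),80); st('down')
bot.move_gripper(0,35); bot.pause(.2); st('grip')
bot.line_to(up(P,110),50); st('lift'); bot.line_to(up(P,160),150)
D=w(TR,0,32,15); th=TR[3]+np.pi
bot.move_ptp([520,60,170],q(th-.6)); bot.move_ptp(up(D,80),q(th)); bot.line_to(up(D,24),120); bot.line_to(list(D),25); st('tray')
bot.move_gripper(26); st('rel'); bot.line_to(up(D,110),150)
# look at tray, then the jig
C=w(TR,0,0,0); bot.move_ptp([C[0]-20,C[1],230],q(np.radians(190)));bot.pause(.1); snap('wrist','t1')
bot.move_gripper(60)
bot.move_ptp([500,250,230],q(np.radians(190)));bot.pause(.1); snap('wrist','j1'); bot.move_ptp([500,340,230],q(np.radians(190)));bot.pause(.1); snap('wrist','j2')
st()
c=proj('j1',w(J,0,0,40))[0];c2=proj('j2',w(J,0,0,40))[0];print(c,c2)
def cr(t,c): u,v=int(c[0])-133,int(c[1])-50; u=max(u,0);return cv2.resize(crop(t,u,v,267,100,3),(800,300)),(u,v)
a,o1=cr('j1',c);b,o2=cr('j2',c2);print(o1,o2)
cv2.imwrite('pics/j12.png',np.vstack([a,b])); cv2.imwrite('pics/t1.png',cv2.resize(cv2.imread('raw_t1.png'),(800,600)))
```

```text
down t30.1 tcp [529.3 325.5  68.1] F [ 0.4  0.9 -0.1] w40.1 f0.0
grip t30.9 tcp [529.3 325.5  68.3] F [ 0.1 -0.5  3.4] w13.8 f35.0
lift t31.8 tcp [528.9 325.1 109.7] F [-0.9  0.3 -1.9] w13.5 f35.0
tray t37.6 tcp [ 410.  -232.9   15.3] F [-0.2  1.1  2.8] w13.6 f35.0
rel t38.1 tcp [ 409.6 -232.9   15. ] F [ 0.9  0.6 -0.1] w25.8 f0.0
 t43.5 tcp [500.1 339.2 230.1] F [ 0.7  0.9 -0.6] w60.4 f0.0
[346.90075591 226.23817366] [262.65278338 212.54714075]
(213, 176) (129, 162)
```

View pics/t1.png

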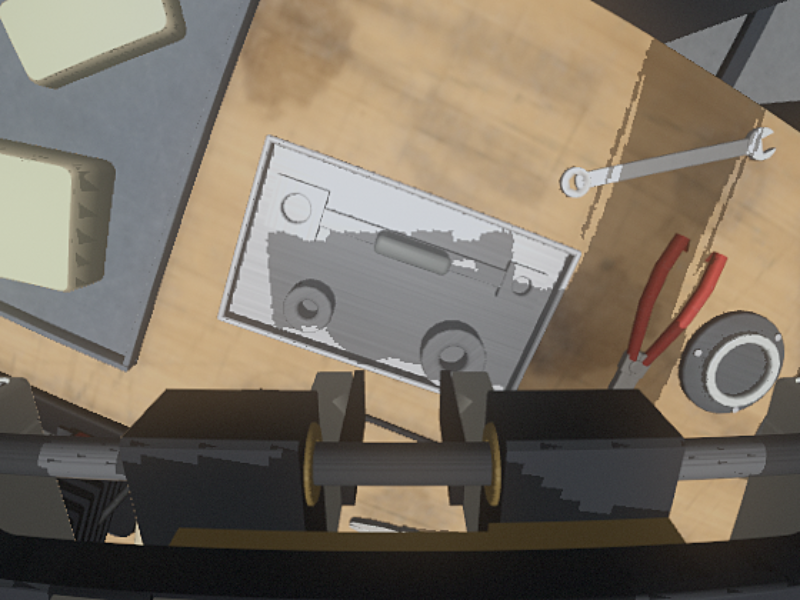

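View pics/j12.png

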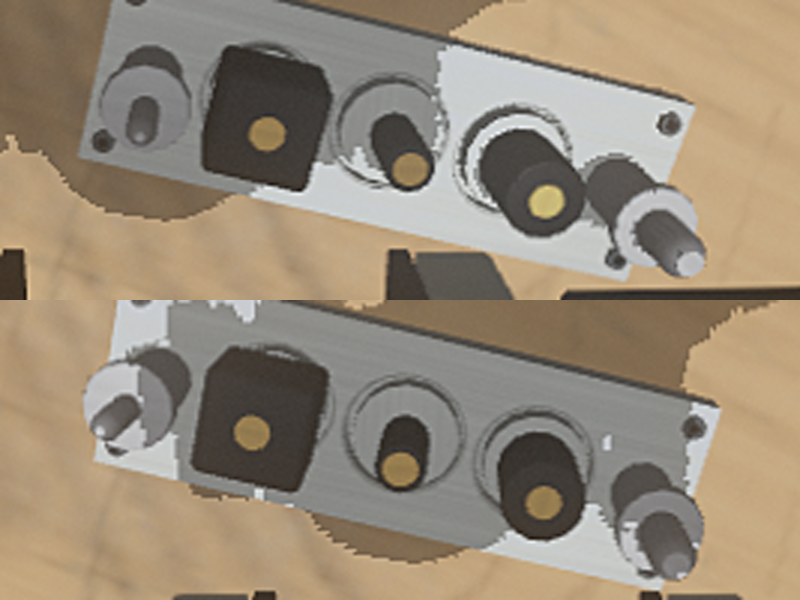

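Tray: bar flat, both collars flat in it. Jig: square casting at j12 boss (267,133)/(252,433), slim in the middle, round at +50, all seated. Now the square's yaw.

Run:
```python
from fit import *
o={'j1':((213,176),0),'j2':((129,162),300)}
def raw(t,p): (u,v),dv=o[t]; return np.array([p[0]/3+u,(p[1]-dv)/3+v])
print('boss',tri([('j1',raw('j1',(267,133))),('j2',raw('j2',(252,433)))]))
for t,b in(('j1',(267,133)),('j2',(252,433))): 
    X=onz(t,raw(t,b),54); d=X-J*[1,1,0,0][:0] if False else X; print(t,'boss@54',X, 'jig nest',w(J,-50,0,54))
for t,a,b in(('j1',(215,173),(295,189)),('j2',(205,473),(287,489))):
    A,B=onz(t,raw(t,a),54),onz(t,raw(t,b),54); print(t,'edge yaw',np.arctan2(*(B-A)[1::-1]))
# jig posts: dowel tips at z84
for t,a,b in(('j1',(143,140),(692,262)),('j2',(105,425),(678,566))): print('thin/thick',onz(t,raw(t,a),84),onz(t,raw(t,b),84),w(J,-92,0,84),w(J,92,0,84))
```

```text
boss (array([526.52751557, 275.43434196,  54.00452275]), [0.3, 0.3])
j1 boss@54 [526.26427205 275.42336554  54.        ] jig nest [525.73770028 275.44250571  54.        ]
j2 boss@54 [526.7938987 275.4240628  54.       ] jig nest [525.73770028 275.44250571  54.        ]
j1 edge yaw 1.5334095177705067
j2 edge yaw 1.5417948878180263
thin/thick [525.30460209 234.761306    84.        ] [536.22609947 417.37185622  84.        ] [522.92176851 233.53701051  84.        ] [535.25823149 417.12298949  84.        ]
thin/thick [522.23314565 235.12514188  84.        ] [537.1700722  417.50828437  84.        ] [522.92176851 233.53701051  84.        ] [535.25823149 417.12298949  84.        ]
```

Run:
```python
from fit import *
print('ring t1',onz('t1',np.array((743,366))*.7,22),'w3',onz('w3',np.array((571-400,432-300))*1.4,22),'w3crop',onz('w3',np.array([180+(637-500)/2.3077,130+(407-280)/2.3077]),22))
P=np.array([526.3,275.4,24]);th=1.538
bot.move_ptp(up(P,150),q(th)); bot.line_to(up(P,80),150); bot.line_to(list(P),60); st('down')
bot.move_gripper(25,15); bot.pause(.2); st('grip')
bot.line_to(up(P,60),50); st('lift'); bot.line_to(up(P,160),150)
bot.move_ptp(up(ST,160),q(th)); bot.line_to(up(ST,50),120);bot.pause(.1); st('above')
snap('wrist','s1'); im=snap('scene','s2')
c=proj('s2',w(ST,0,0,30))[0];u,v=int(c[0])-50,int(c[1])-75
a=cv2.resize(crop('s2',u,v,100,150,4),(400,600)); b=cv2.resize(cv2.imread('raw_s1.png'),(400,300))
cv2.imwrite('pics/s.png',np.hstack([a,np.vstack([b,b*0])]))
```

```text
ring t1 [455.32150119  60.03448405  22.        ] w3 [455.94989676  63.28630779  22.        ] w3crop [456.23095303  63.28628907  22.        ]
down t49.0 tcp [526.6 275.6  24.4] F [ 0.4  0.2 -0.5] w60.1 f0.0
grip t49.7 tcp [526.4 275.5  24.2] F [-0.9  0.7  2.8] w38.4 f14.8
lift t50.5 tcp [526.1 275.3  59.8] F [-0.   1.2 -1. ] w38.5 f14.8
above t53.4 tcp [457.3  63.4  50.7] F [-0.6  0.2 -2.2] w38.0 f14.8
```

View pics/s.png

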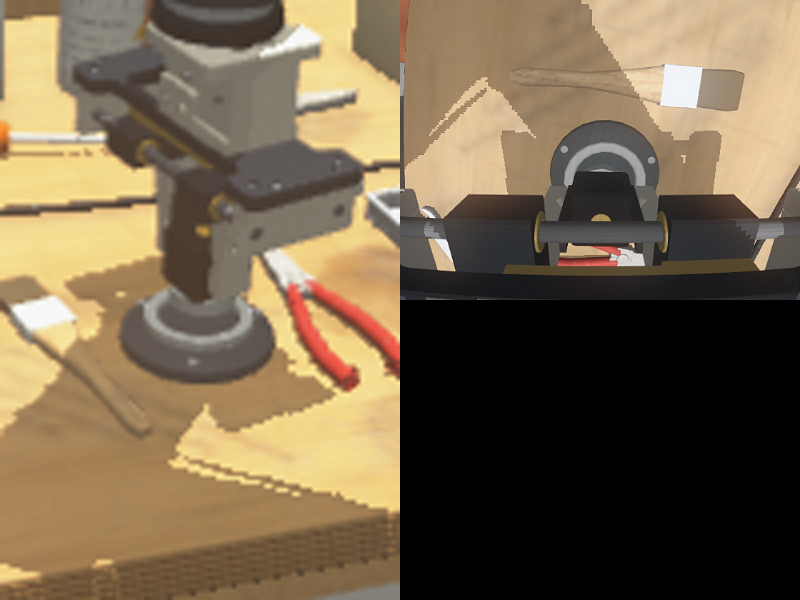

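The casting's foot hangs centred over the cup (scene crop 205,300). Lowering.

Run:
```python
from fit import *
D=np.array([456.5,62.7,33.0])
bot.line_to(up(D,40),40); st('40'); bot.line_to(list(D),15); s=st('33'); z=33
while s['contact_force'][2]<4 and z>31: z-=.7; bot.line_to(up(D,z),15); s=st('z')
bot.move_gripper(56); st('rel'); bot.line_to(up(D,130),120)
bot.move_gripper(26,35)
B=w(TR,0,32,15)
bot.move_ptp(up(B,130),q(TR[3]+np.pi)); bot.line_to(up(B,60),150); bot.line_to(list(B),60); st('bar')
bot.move_gripper(0,35); bot.pause(.2); st('grip'); bot.line_to(up(B,80),80); bot.line_to(up(B,150),150)
im=snap('scene','s3')
bot.move_ptp([500,60,190],q(TR[3]+np.pi-1.6)); 
P=w(J,0,0,68); bot.move_ptp(up(P,140),q(J[3])); bot.line_to(up(P,104),100); bot.pause(.2); st('hover')
snap('top','b1'); snap('scene','b2')
c=proj('b1',w(J,0,0,80))[0].astype(int); a=cv2.resize(crop('b1',c[0]-67,c[1]-37,133,75,3),(400,225))
c=proj('b2',w(J,0,0,80))[0].astype(int); b=cv2.resize(crop('b2',c[0]-67,c[1]-50,133,112,3),(400,337))
c=proj('s3',w(ST,0,0,40))[0].astype(int); d=cv2.resize(crop('s3',c[0]-50,c[1]-75,100,150,4),(400,600))
e=np.zeros((600,400,3),np.uint8); e[:225]=a; e[240:577]=b
cv2.imwrite('pics/b.png',np.hstack([d,e]))
```

```text
40 t53.9 tcp [456.2  62.5  39.6] F [ 0.3  0.1 -1.7] w38.2 f14.8
33 t54.5 tcp [456.5  62.7  32.9] F [-0.   1.3 -1.5] w37.9 f14.8
z t54.8 tcp [456.5  62.7  32.3] F [ 1.6  0.2 -0.5] w38.3 f14.8
z t55.0 tcp [456.6  62.7  32.1] F [-2.3  0.1  6. ] w38.0 f14.9
rel t55.6 tcp [456.5  62.7  31.6] F [-0.1  0.2 -0.2] w55.8 f0.0
bar t61.0 tcp [ 409.8 -232.9   15.1] F [1.1 0.5 0.8] w26.1 f0.0
grip t61.6 tcp [ 409.9 -232.9   15.3] F [-1.   1.3  4.8] w13.8 f35.0
hover t69.6 tcp [529.5 325.7 104.8] F [ 0.7  0.2 -3.1] w14.0 f35.0
```

View pics/b.png

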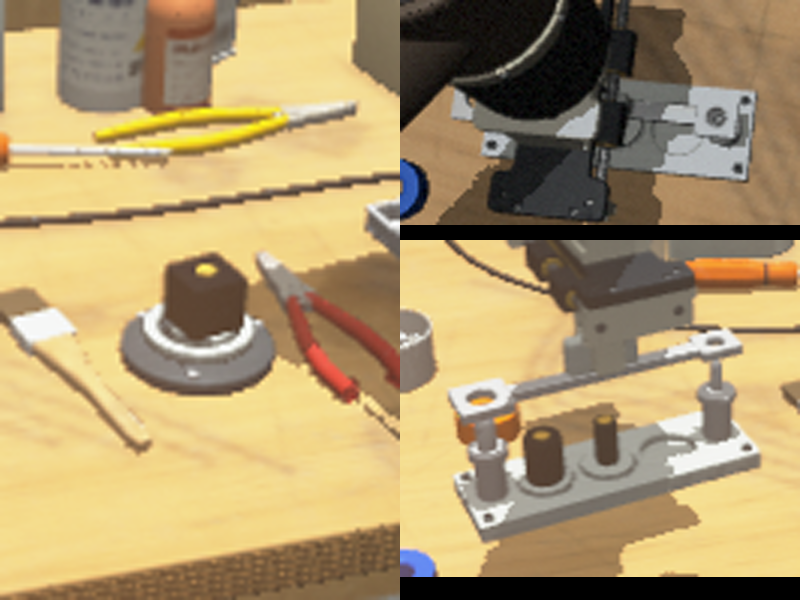

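The casting stands upright in the cup, and the bar hovers over both dowels with its big eye on the thick one. Lowering with a force watch.

Run:
```python
from fit import *
P=w(J,0,0,68)
ok=True
for z in[96,90,84,78,73,70,69,68.3,67.7]:
    bot.line_to(up(P,z),40); s=st(f'z{z}')
    if s['contact_force'][2]>4 or np.hypot(*s['contact_force'][:2])>8: ok=z<70;break
print(ok)
if ok:
    bot.move_gripper(36); st('rel'); bot.line_to(up(P,120),120); st()
```

```text
z96 t70.0 tcp [528.9 325.1  95.5] F [-0.2  0.3 -2.8] w14.0 f35.0
z90 t70.3 tcp [528.9 325.1  89.6] F [-0.7  0.1 -2.6] w14.0 f35.0
z84 t70.6 tcp [528.9 325.1  83.6] F [-0.4  0.  -3.6] w13.5 f35.0
z78 t70.9 tcp [528.9 325.1  77.6] F [-0.6  1.  -2.4] w13.6 f35.0
z73 t71.2 tcp [528.9 325.1  72.6] F [ 0.4 -0.3 -2.8] w13.9 f35.0
z70 t71.5 tcp [529.  325.2  69.8] F [ 0.6  0.1 -3.2] w13.9 f35.0
z69 t71.7 tcp [529.1 325.3  69. ] F [-0.3 -0.5 -2.4] w13.8 f35.0
z68.3 t72.0 tcp [529.2 325.5  68.4] F [-0.2  0.3 -2.9] w13.6 f35.0
z67.7 t72.2 tcp [529.2 325.4  68.4] F [-2.9 -1.5  4.3] w13.8 f35.0
True
rel t72.8 tcp [529.1 325.3  67.6] F [-0.2 -0.3  0.1] w35.9 f0.0
 t73.4 tcp [528.8 325.2 119.7] F [ 0.1  0.3 -0.8] w36.2 f0.0
```

Run:
```python
from fit import *
th=TR[3]-np.pi/2
for nm,sx,op,cl in(('wide',1,68,30),('narrow',-1,54,20)):
    D=w(TR,60*sx,-38,6); P=w(J,92*sx,0,67)
    bot.move_gripper(op,25)
    bot.move_ptp(up(D,100),q(th)); bot.line_to(up(D,40),150); bot.line_to(list(D),50)
    bot.move_gripper(cl,25); bot.pause(.2); st(nm+' grip'); bot.line_to(up(D,60),80); bot.line_to(up(D,130),200)
    bot.move_ptp(up(P,150),q(J[3])); bot.line_to(up(P,94),100); bot.pause(.15); s=st('hover')
    if s['width']<cl+4: print('LOST');break
    ok=False
    for z in[86,80,74,70,68.5,67.6,66.9,66.2]:
        bot.line_to(up(P,z),40); s=st(f'z{z}'); f=s['contact_force']
        if f[2]>4 or np.hypot(*f[:2])>8: ok=z<69;break
    else: ok=True
    if not ok: print('STOP');break
    bot.move_gripper(op+6); st('rel'); bot.line_to(up(P,140),150)
```

```text
wide grip t78.0 tcp [ 488.6 -184.9    6.3] F [-0.2  0.6  3.1] w52.8 f25.0
hover t82.4 tcp [535.7 417.6  95. ] F [ 0.1  0.8 -3.4] w52.2 f25.0
z86 t82.7 tcp [535.  416.9  85.6] F [-0.   0.7 -3.7] w52.4 f25.0
z80 t83.0 tcp [535.  416.9  79.5] F [ 0.3  0.2 -3.1] w52.2 f25.0
z74 t83.3 tcp [535.1 416.9  73.5] F [ 0.4  0.9 -2.6] w52.9 f25.0
z70 t83.6 tcp [535.1 417.   69.6] F [-0.2 -0.6 -4. ] w52.6 f25.0
z68.5 t83.8 tcp [535.2 417.1  68.5] F [ 0.3  0.5 -3.2] w52.5 f25.0
z67.6 t84.1 tcp [535.3 417.1  67.6] F [ 0.   0.3 -2.3] w52.5 f25.0
z66.9 t84.3 tcp [535.3 417.2  67.3] F [-2.4 -0.9  2.5] w52.2 f25.0
z66.2 t84.6 tcp [535.4 417.2  67.2] F [-3.1 -1.5  5.6] w52.8 f25.0
rel t85.2 tcp [535.3 417.1  66.1] F [ 0.3  0.3 -1. ] w73.7 f0.0
narrow grip t91.0 tcp [ 469.3 -303.4    6.3] F [-0.5  0.9  4.7] w36.4 f25.0
hover t95.2 tcp [523.4 233.9  94.8] F [ 0.4  0.  -2. ] w36.8 f25.0
z86 t95.5 tcp [522.7 233.4  85.6] F [-0.7 -1.  -1.7] w36.9 f25.0
z80 t95.8 tcp [522.7 233.4  79.6] F [-0.1  0.  -1.8] w36.6 f25.0
z74 t96.1 tcp [522.7 233.4  73.6] F [-0.6  0.9 -0.8] w36.5 f25.0
z70 t96.4 tcp [522.8 233.4  69.7] F [ 0.1 -0.1 -1.9] w37.0 f25.0
z68.5 t96.6 tcp [522.9 233.5  68.4] F [-0.6  0.1 -2.1] w36.3 f25.0
z67.6 t96.9 tcp [522.9 233.5  67.6] F [ 0.  -0.8 -1.5] w36.9 f25.0
z66.9 t97.1 tcp [523.  233.6  67.3] F [-1.4 -0.5  3.3] w36.5 f25.0
z66.2 t97.4 tcp [523.1 233.6  67.2] F [-3.9 -1.5  9. ] w36.3 f25.0
rel t98.0 tcp [522.9 233.5  66.1] F [-0.3  0.6  0.3] w59.7 f0.0
```

Run:
```python
from fit import *
bot.move_ptp([480,150,260],q(np.radians(190)))
bot.pause(.1); snap('scene','f1'); snap('top','f2')
c=proj('f1',w(J,0,0,50))[0].astype(int); a=cv2.resize(crop('f1',c[0]-80,c[1]-60,250,115,3.2),(800,368))
cv2.imwrite('pics/f.png',a); st()
```

```text
t102.5 tcp [480. 150. 260.] F [ 0.7 -0.1 -0.5] w59.9 f0.0
```

View pics/f.png

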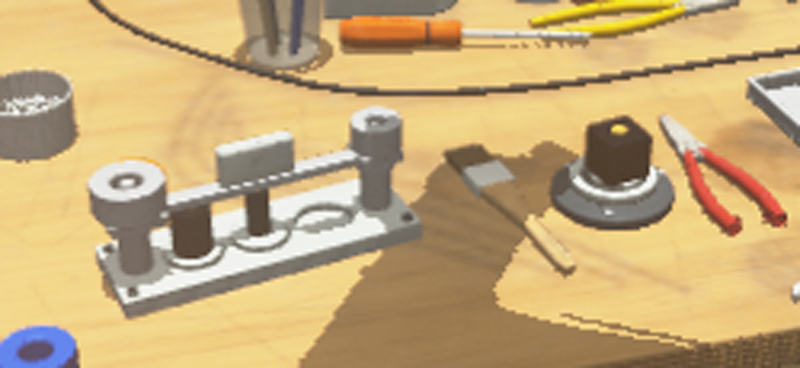

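The jig is closed: bar flat on both posts, wide collar (128,190) and narrow collar (376,130) all the way down, round and slim castings in their nests. The square casting stands upright in the cup (618,150).

```bash
python3 -c "
from plant import bot
print(bot.close_job())"
```

```text
the job is handed in; nothing more can be done
None
```

The job is done and handed in at about 102 s: the square casting stands upright in the trimming stand's cup, and the jig is closed again over the round and slim castings, with the bar flat and both collars fully down.

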